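# Refit the dial knob of a pawned radio and hold it in for the reset

### The arm

A 6-joint arm with a two-finger parallel gripper is mounted at the origin on the work surface. World frame = base frame: x ahead of the robot, y to its left, z up, the work surface at z = 0. Lengths are in m, angles in rad, forces in N, time in s.
With the tool pointing down it reaches from about 0.425 to 0.95 m from the base axis. Payload 3.5 kg.
Tool frame: the origin (TCP) lies between the finger pads; the fingertips stand 14 mm ahead of it and the grasp point (between the pads) lies 5 mm behind it (ctrl.tip_extent is the distance from the TCP to the fingertips, in m); x points along the fingers, z is the direction in which the jaws open and shut, and the axes are right-handed (so a half turn about x gives the same grasp; the last joint's range is limited). The gripper opens to 85 mm and grips with 20 to 120 N. Pads are 22 mm wide; open, the fingers measure 114 mm over their backs; the gripper's body (76 mm by 85 mm) begins 54 mm behind the grasp point. The pads swing forward as they close: fully open they stand 13 mm farther back than shut.
Start: joints at [-1.464, 0.286, 1.577, -0, 1.279, -0.15], TCP at [0.171, -0.653, 0.245] pointing down, gripper open.
Joint ranges: [-2.77, 2.77], [-0.9, 2.22], [0.21, 2.48], [-1.53, 4.67], [0.24, 2.81], [-2.84, 2.84]. Speed limits (rad/s): [2.79, 2.79, 3.14, 3.14, 3.14, 3.14].

### API

Orientations are given as a unit quaternion [x, y, z, w].
In Python, from plant import ctrl gives the robot as it stands.
- The arm moves only by the tool move_arm, never from a script. Its argument "commands" is one flat list of numbers, 4 for each row, row after row: the shift along the tool's x, y, z in units of 25 mm (1.0 is 25 mm), then the turn about the tool's x in units of 5 degrees (1.0 is 5 degrees). A call has 1 to 20 rows; each row shifts and turns the commanded pose from where the row before left it, along the tool's axes as they then stand; what a row does not reach is not made up. A row lasts 1/8 s, in which the tool goes at most 62.5 mm and 10.7 degrees, less where a joint would pass 70% of its speed; a pose out of reach is approached as far as the arm can. A call is refused whole if a number of a shift passes 1 or a number of a turn 1, either way. A call with a gripper value outside its range is refused whole. "jaw" is the finger opening in mm, from 0 to 85.4, set as the call begins (left out, the last holds). The fingers move at their own pace and stop on an object; "force" is the grip in N (left out, the last holds). Time passes only in rows, so rows that do not move let the fingers close. It gives the time, the measured TCP pose, the force and the opening at its end, in the units of the state.
- ctrl.get_state(): the state, without advancing time (a new reading comes with each control period).
- ctrl.read_camera(name): name is "scene" or "top" or "wrist"; returns the picture (400x640x3 uint8, red, green, blue); there is no depth.
- ctrl.get_calibration(name): a dict with "camera_matrix" (3x3 intrinsics, pixels), "camera_from_world" (4x4, takes a point from world to camera coordinates); the wrist camera has in their place "mount" (4x4, takes a point from camera to tool coordinates, whose origin is the TCP and whose axes are the tool frame's). Camera axes: x right, y down, z forward; pixel columns grow to the right and rows downward; lengths in m; the calibration is good to about 2 mm. A picture is of the moment at which its call begins: read the wrist's pose just before it. get_calibration takes no time and is no camera call.
- ctrl.sign_off(): hands the job in, once; it reports no verdict.
The state is a dict: "time": time; "qpos": joint angles; "dq": joint speeds; "joint_efforts": joint torques, N m; "eef_pos": TCP position; "tcp_rot": TCP orientation; "contact_force": force on the tool from outside, world axes, zero at the start; "wrist_torque": the same for the moment, N m; "opening": opening from 0.0 (shut) to 1.0 (fully open).
Only numpy, scipy, OpenCV 4.12 (cv2) and the standard library are available. Lean on these libraries where they do the work, as an engineer would, in place of code of your own. Each camera call takes 0.05 s, during which the arm holds its last target.

### The job

This pawned table radio must be reset before it goes on sale: first slide its power switch all the way to the green-dot end. Then pick up the loose dial knob, turn it so that the flat of its bore (under the white line) matches the flat of the D-shaped shaft on top of the radio, push it fully home and press it right in against the spring. Keep pressing: finish while still holding the knob pressed in, and leave the marble jar, flask, flashlight and comb where they are.

Things in the scene. Friction and masses are not known exactly. Their poses are not given: they have to be found in the camera images.
- radio: Cream table radio, 110 (x) by 190 (y) by 105 mm tall, firm on rubber feet (does not move). Origin: centre of its underside, z up; grille and display on its -x side, aerial on +x. On its flat top at z = 105 mm: dial shaft at (0, -45) mm in a black disc of 56 mm, and the power slide on the line x = 0 between a red dot at y = 8 and a green dot at y = 78 mm. Nothing else stands above the top.
- power_slide (a joint): Power slide switch of the radio, m. 0 = end by the red dot (off), 0.022 = end stop by the green dot (on); it grows along the radio's +y. Stays where it is left; about 1.5 N of friction to move.
- slide_top (a point): Centre of the top of the power slide's black grip: a block 12 mm along the travel (radio y), 16 mm across it (radio x), 10 mm tall above the radio's top. At joint 0 it is at (0, 32, 115) mm in the radio's frame. The bare shaft's axis is 77 mm from it at joint 0; nothing else stands near it.
- shaft_tip (a point): Upper end of the bare bright D-shaft, on its axis, 19 mm above the radio's top when not pressed. Shaft 12 mm in diameter, one flat along its length 1.5 mm from the axis; tip edge barely rounded. Its axes turn with the shaft: z up, x from the axis out through the flat. The shaft turns with a dark collar of 28 mm, which has a white line on the flat's side; it stays put, 0.03 N m turns it.
- dial_shaft (a joint): How far the D-shaft is pressed down into the radio, m: 0 = out, 0.004 = fully in (hard stop). It springs back: about 2.5 N to start it, 4.3 N at 2.5 mm, 5.3 N at 4 mm.
- knob: Loose black aluminium round dial knob, 44 mm in diameter, 24 mm tall, about 90 g, top up on the counter. Origin: centre of its underside, z up. D-shaped blind bore from below: 13 mm deep, 13 mm in diameter, flat 2.2 mm from the axis on the knob's +x side; first 3 mm round and tapered. Fully home, its underside is 13 mm below the tip: 6 mm above the radio's top, or 2 mm when pressed in.
- knob_mark (a point): Outer part of the white line on the knob's top face, 18 mm from the axis along the knob's +x, 24 mm above its underside: the line lies on the side of the bore's flat.
- marble_jar: Green glass jar of marbles with a cork, 72 mm in diameter, 122 mm tall, standing; origin at the centre of its underside. Leave it alone.
- flask: Nickel hip flask, 26 x 92 x 127 mm tall, standing; origin at the centre of its underside. Leave it alone.
- flashlight: Steel pocket flashlight lying on its side, 120 mm long (its x), 28 mm thick; origin under its middle. Leave it alone.
- comb: Tortoiseshell comb lying flat, 150 x 34 x 4 mm; origin under its middle. Leave it alone.
Mind the look-alikes: they are no part of the job. Leave any blue or red look-alike of the knob alone. Of the things that look like the radio, the smaller one is meant.

How it is judged:
By the outcome, as a careful person would: the job done as asked, in the order asked, and still so for the second after the job is handed in, while the arm keeps its last pose, push and grip.
It also fails if it takes over 58 s, if anything falls off the work surface, if the arm or the gripper's body presses on something with over 40 N, if the wrist force passes 120 N, or if a joint passes its speed limit or range.

## Working session

There is one attempt and no reset: what is moved stays moved. The work goes in short steps, Python scripts to look and compute and a tool call to move; the robot and the scene stay as the last step left them, time stands still between calls to the robot, and variables do not carry over. Pictures are saved under pics/ and viewed, and the job is handed in when it is done.

Besides the shell and the picture viewer there is one more tool, called by a JSON object that holds its "name" and its "arguments". move_arm: Moves the arm, as the interface text tells. Its arguments: {"type":"object","properties":{"commands":{"type":"array"},"jaw":{"type":"number"},"force":{"type":"number"}},"required":["commands"]}

```bash
mkdir -p pics; ls; python3 - <<'E'
from plant import ctrl
import cv2
s=ctrl.get_state(); print(s)
for n in ["scene","top","wrist"]:
    im=ctrl.read_camera(n); cv2.imwrite(f"pics/{n}0.png",im[:,:,::-1]); c=ctrl.get_calibration(n); print(n,c)
E
```

```text
pics
{'time': 0.0, 'qpos': array([-1.46401772e+00,  2.87220788e-01,  1.57816576e+00,  4.16020824e-06,
        1.27860995e+00, -1.49981598e-01]), 'dq': array([ 0.00141653, -0.00062548, -0.00035585, -0.00021675,  0.00156087,
       -0.00073342]), 'joint_efforts': array([ 1.18048159e-03, -4.05979013e+01, -2.92624801e+01, -3.14090369e-05,
        5.86417853e-03, -4.28922348e-06]), 'eef_pos': array([ 0.17138965, -0.65223594,  0.24391648]), 'tcp_rot': array([ 0.43248622,  0.56048532, -0.43125667,  0.55931168]), 'contact_force': array([ 0.47180773,  0.17377018, -0.15393634]), 'wrist_torque': array([-0.03787495, -0.01206973, -0.0213867 ]), 'opening': 1.001083336812825}
scene {'camera_matrix': array([[370.91192353,   0.        , 321.23844587],
       [  0.        , 370.91192353, 206.67819039],
       [  0.        ,   0.        ,   1.        ]]), 'camera_from_world': array([[ 0.88346544,  0.46841338,  0.00881597, -0.48165383],
       [ 0.27391664, -0.50117981, -0.82084619, -0.07629281],
       [-0.38007695,  0.72760408, -0.57108126,  1.28456391],
       [ 0.        ,  0.        ,  0.        , 
[... 289 characters left out ...]
25524,  0.01752289, -0.13815755,  0.58359562],
       [ 0.13772562, -0.02384272, -0.99018341,  1.27274616],
       [ 0.        ,  0.        ,  0.        ,  1.        ]])}
wrist {'camera_matrix': array([[344.92369372,   0.        , 314.41764807],
       [  0.        , 344.92369372, 203.24393353],
       [  0.        ,   0.        ,   1.        ]]), 'mount': array([[-1.00387231e-04, -2.95168227e-01,  9.55445293e-01,
        -1.29013570e-01],
       [ 4.69099996e-04, -9.55445207e-01, -2.95168151e-01,
         7.37948909e-02],
       [ 9.99999885e-01,  4.18568270e-04,  2.34377912e-04,
         5.33568097e-04],
       [ 0.00000000e+00,  0.00000000e+00,  0.00000000e+00,
         1.00000000e+00]])}
```

View pics/scene0.png

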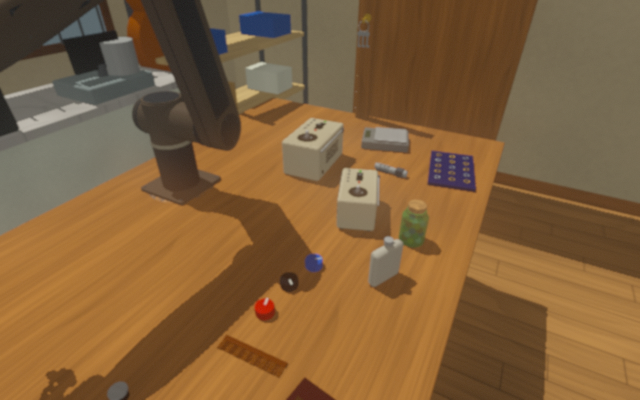

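View pics/top0.png

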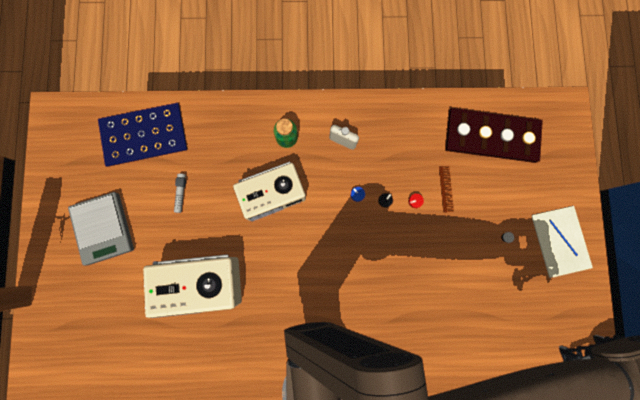

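View pics/wrist0.png

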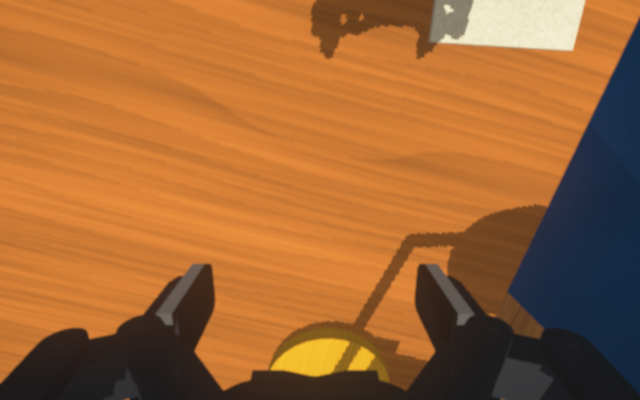

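```bash
python3 - <<'E'
import cv2
im=cv2.imread("pics/top0.png")
a=cv2.resize(im[155:225,225:315],None,fx=7,fy=7,interpolation=cv2.INTER_CUBIC); cv2.imwrite("pics/t_radio.png",a)
b=cv2.resize(im[175:220,340:440],None,fx=7,fy=7,interpolation=cv2.INTER_CUBIC); cv2.imwrite("pics/t_knob.png",b)
E
cat > h.py <<'E'
import numpy as np,cv2
from plant import ctrl
from scipy.spatial.transform import Rotation as R
def cam(name,s=None):
    c=ctrl.get_calibration(name);K=c["camera_matrix"]
    if name=="wrist":
        T=np.eye(4);T[:3,:3]=R.from_quat(s["tcp_rot"]).as_matrix();T[:3,3]=s["eef_pos"]
        return K,T@c["mount"]
    return K,np.linalg.inv(c["camera_from_world"])
def ray(K,W,uv,z):
    d=W[:3,:3]@np.linalg.solve(K,[uv[0],uv[1],1.]);o=W[:3,3]
    return o+d*(z-o[2])/d[2]
def proj(K,W,p):
    q=np.linalg.inv(W)@np.append(p,1);q=K@q[:3];return q[:2]/q[2]
def snap(name,fn):
    s=ctrl.get_state();im=ctrl.read_camera(name)[:,:,::-1].copy();cv2.imwrite("pics/"+fn,im);return s,im
E
python3 -c "
from plant import ctrl;print(ctrl.tip_extent)
from h import *
K,W=cam('top')
print(R.from_quat(ctrl.get_state()['tcp_rot']).as_matrix().round(3))
for n,uv,z in [('knob',(386,200),.024),('blue',(358,193),.024),('red',(416,200),.024),('shaft',(283.5,184.5),.105),('rd',(267,191.5),.105),('gd',(243.5,198),.105)]: print(n,ray(K,W,uv,z).round(4))"
```

```text
0.014
[[-0.     0.967  0.254]
 [ 0.002  0.254 -0.967]
 [-1.     0.    -0.002]]
knob [ 0.5713 -0.2222  0.024 ]
blue [ 0.595  -0.1351  0.024 ]
red [ 0.5696 -0.3166  0.024 ]
shaft [0.6122 0.0921 0.105 ]
rd [0.5922 0.1405 0.105 ]
gd [0.5742 0.209  0.105 ]
```

View pics/t_radio.png

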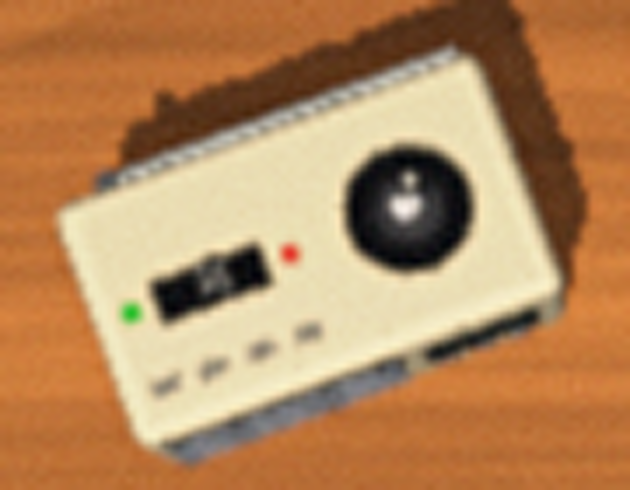

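View pics/t_knob.png

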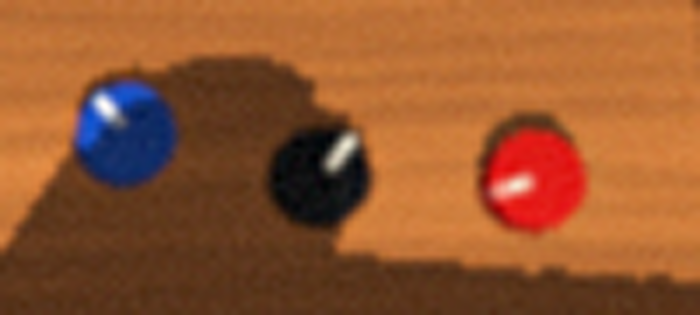

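{"name": "move_arm", "arguments": {"commands": [0, 1, -0.63, 0, 0, 1, -0.63, 0, 0, 1, -0.63, 0, 0, 1, -0.63, 0, 0, 1, -0.63, 0, 0, 1, -0.63, 0, 0, 1, -0.63, 0, 0, 1, -0.63, 0, 0, 1, -0.63, 0, 0, 1, -0.63, 0, 0, 1, -0.63, 0, 0, 1, -0.63, 0, 0, 1, -0.63, 0, 0, 1, -0.63, 0, 0, 1, -0.63, 0, 0, 1, -0.63, 0, 0, 1, -0.63, 0, 0, 1, -0.63, 0, 0, 1, -0.63, 0, 0, 1, -0.63, 0], "jaw": 62}}

```text
time: 2.65
eef_pos: [0.5755, -0.2193, 0.2452]
tcp_rot: [0.432, 0.56, -0.432, 0.56]
contact_force: [0.3, -0.3, 0.1]
opening: 0.729
```

{"name": "move_arm", "arguments": {"commands": [0, 0.5, 0, 0, 0, 0.5, 0, 0, 0, 0, 0, 0]}}

```text
time: 3.02
eef_pos: [0.5996, -0.2152, 0.2452]
tcp_rot: [0.432, 0.56, -0.432, 0.56]
contact_force: [-0.2, -0.8, -0.5]
opening: 0.725
```

```bash
python3 - <<'E'
from h import *
s,im=snap("wrist","w1.png"); np.save("s1.npy",s,allow_pickle=True); print(s['time'],s['eef_pos'],s['contact_force'],s['opening'])
s,im=snap("top","top1.png")
E
```

```text
3.025 [ 0.59958529 -0.2151752   0.24517623] [-0.21363292 -0.84705325 -0.4657305 ] 0.72486957216849
```

View pics/w1.png

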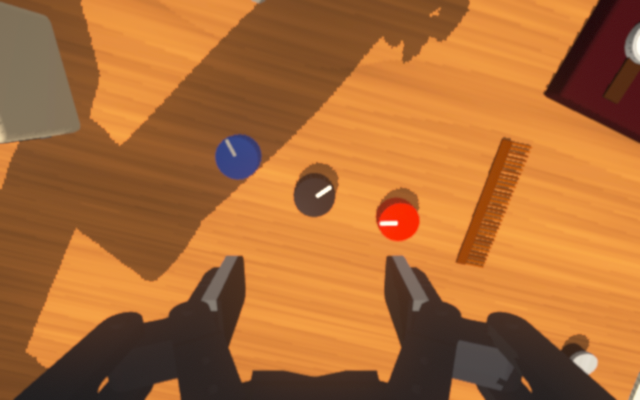

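```bash
python3 - <<'E'
from h import *
s=np.load("s1.npy",allow_pickle=True).item();K,W=cam("wrist",s)
im=cv2.imread("pics/w1.png")
print(W[:3,3])
x0,y0=285,165;c=im[y0:y0+65,x0:x0+65]
cv2.imwrite("pics/w1k.png",cv2.resize(c,None,fx=8,fy=8,interpolation=cv2.INTER_CUBIC))
hsv=cv2.cvtColor(c,cv2.COLOR_BGR2HSV)
wh=((hsv[...,2]>150)&(hsv[...,1]<90)).astype(np.uint8)
k=((hsv[...,1]<115)).astype(np.uint8)
for nm,m in(("white",wh),("knob",k)):
    n,l,st,ce=cv2.connectedComponentsWithStats(m);i=1+st[1:,4].argmax()
    cs,_=cv2.findContours((l==i).astype(np.uint8),cv2.RETR_EXTERNAL,cv2.CHAIN_APPROX_NONE)
    h=cv2.convexHull(cs[0]);e=cv2.fitEllipse(h) if len(h)>4 else None
    print(nm,st[i],ce[i]+[x0,y0],e)
    p=(ce[i]+[x0,y0]);print(ray(K,W,p,.024))
    if nm=="white":
        pts=np.argwhere(l==i)[:,::-1].astype(float)+[x0,y0]
        w=np.array([ray(K,W,q,.024)[:2] for q in pts]);mu=w.mean(0);u,sv,vt=np.linalg.svd(w-mu);print("dir",np.degrees(np.arctan2(vt[0,1],vt[0,0])),sv)
    else:
        q=np.array(e[0])+[x0,y0];print("ell",ray(K,W,q,.024), 'circ r px',cv2.minEnclosingCircle(h))
E
```

```text
[ 0.67112703 -0.1969197   0.37416663]
white [30 20 17 13 96] [323.16666667 191.17708333] ((38.019771575927734, 26.047183990478516), (6.74841833114624, 19.324552536010742), 55.027225494384766)
[ 0.58160516 -0.23006977  0.024     ]
dir 140.32859917252705 [0.0551134  0.01548774]
knob [ 10  14  38  36 951] [311.71713985 195.8980021 ] ((29.085947036743164, 31.15388298034668), (35.38056564331055, 39.53269577026367), 75.85530090332031)
[ 0.57354822 -0.2197316   0.024     ]
ell [ 0.57391286 -0.22222141  0.024     ] circ r px ((29.435897827148438, 30.423076629638672), 19.932287216186523)
```

View pics/w1k.png

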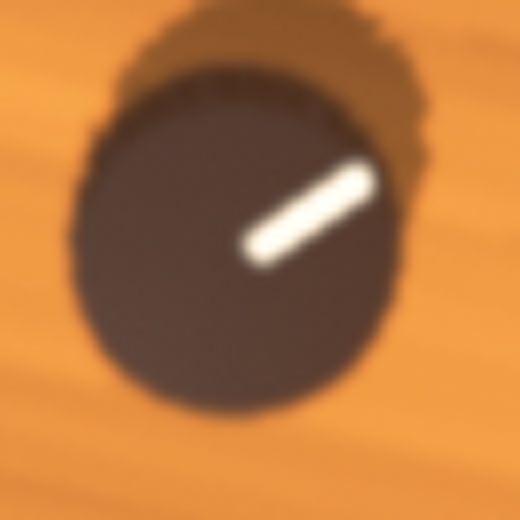

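{"name": "move_arm", "arguments": {"commands": [0, 0.26, -0.93, 0, 0, 0.26, -0.93, 0, 0, 0.26, -0.93, 0, 0, 0.26, -0.93, 0, 0, 0.26, -0.93, 0, 0, 0.26, -0.93, 0, 0, 0.26, -0.93, 0, 0, 0.26, -0.93, 0, 0, 0.26, -0.93, 0, 0, 0.26, -0.93, 0, 0, 0.26, -0.93, 0, 0, 0.26, -0.93, 0, 0, 0.26, -0.93, 0, 0, 0.26, -0.93, 0, 0, 0, 0, 0, 0, 0, 0, 0], "jaw": 34}}

```text
time: 5.12
eef_pos: [0.6043, 0.1234, 0.2453]
tcp_rot: [0.432, 0.56, -0.432, 0.56]
contact_force: [-0.7, 0.3, 0.1]
opening: 0.395
```

```bash
python3 - <<'E'
from h import *
s,im=snap("wrist","w2.png"); np.save("s2.npy",s,allow_pickle=True); print(s['time'],s['eef_pos'],s['contact_force'],s['opening'])
E
```

```text
5.125 [0.60431649 0.12341256 0.24532517] [-0.71972432  0.28674948  0.08034983] 0.395395234262582
```

View pics/w2.png

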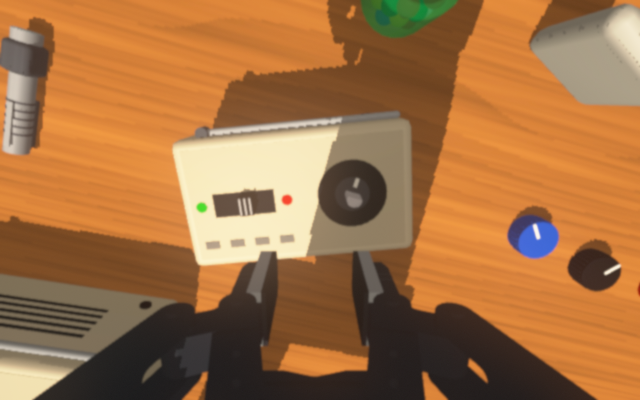

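```bash
python3 - <<'E'
from h import *
s=np.load("s2.npy",allow_pickle=True).item();K,W=cam("wrist",s)
im=cv2.imread("pics/w2.png")
cv2.imwrite("pics/w2a.png",cv2.resize(im[180:225,190:300],None,fx=7,fy=7,interpolation=cv2.INTER_CUBIC))
cv2.imwrite("pics/w2b.png",cv2.resize(im[150:235,310:395],None,fx=7,fy=7,interpolation=cv2.INTER_CUBIC))
hsv=cv2.cvtColor(im,cv2.COLOR_BGR2HSV).astype(int);H,S,V=hsv[...,0],hsv[...,1],hsv[...,2]
roi=np.zeros(H.shape,bool);roi[185:230,190:300]=1
P={}
for nm,m in(("red",((H<6)|(H>174))&(S>150)&(V>100)),("green",(H>45)&(H<80)&(S>120))):
    n,l,st,ce=cv2.connectedComponentsWithStats((m&roi).astype(np.uint8));i=1+st[1:,4].argmax();P[nm]=ray(K,W,ce[i],.105);print(nm,st[i],ce[i],P[nm])
d=P["green"]-P["red"];print(np.linalg.norm(d),"yaw",np.degrees(np.arctan2(-d[0],d[1])))
y=d/np.linalg.norm(d);mid=(P["green"]+P["red"])/2
o=mid-y*.043;print("origin",o,"shaft",o-y*.045,"slide0",o+y*.032)
# black disc
roi[:]=0;roi[150:235,310:395]=1
m=(V<95)&roi
m=(cv2.cvtColor(im,cv2.COLOR_BGR2GRAY)<80)&roi
n,l,st,ce=cv2.connectedComponentsWithStats(m.astype(np.uint8));i=1+st[1:,4].argmax()
cs,_=cv2.findContours((l==i).astype(np.uint8),cv2.RETR_EXTERNAL,cv2.CHAIN_APPROX_NONE);h=cv2.convexHull(max(cs,key=len));e=cv2.fitEllipse(h);print(st[i],e,ray(K,W,e[0],.105))
print("pred tip px",proj(K,W,np.r_[(o-y*.045)[:2],.124]),"pred slide",proj(K,W,np.r_[(o+y*.032)[:2],.115]))
E
```

```text
red [283 196   9   8  58] [286.63793103 199.32758621] [0.59282116 0.14309943 0.105     ]
green [197 203  10   9  74] [201.2972973  207.09459459] [0.56851208 0.2092161  0.105     ]
0.07044391436377549 yaw 20.186930518319166
origin [0.59550524 0.13579918 0.105     ] shaft [0.61103402 0.09356345 0.105     ] slide0 [0.58446255 0.16583348 0.105     ]
[ 320  160   67   66 3159] ((352.3297424316406, 192.54685974121094), (64.97164154052734, 67.79052734375), 61.314849853515625) [0.61195495 0.09300798 0.105     ]
pred tip px [353.92522215 200.16330637] pred slide [255.15771934 205.71152647]
```

View pics/w2a.png

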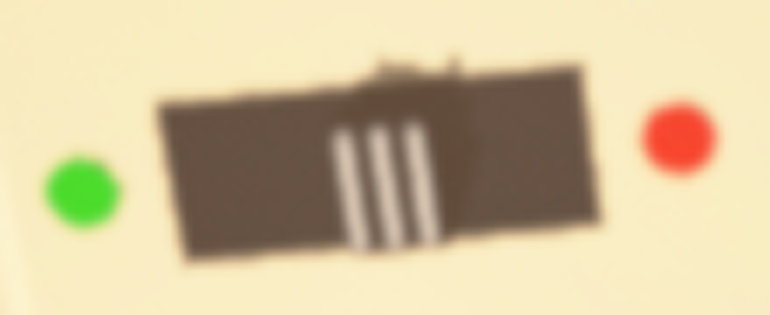

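View pics/w2b.png

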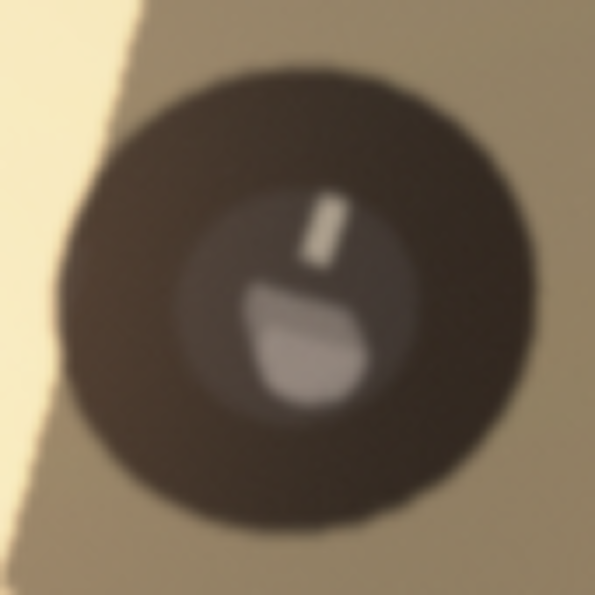

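```bash
python3 - <<'E'
from h import *
s=np.load("s2.npy",allow_pickle=True).item();K,W=cam("wrist",s)
im=cv2.imread("pics/w2.png")
o=np.array([.595505,.135799]);yaw=np.radians(20.19);ey=np.array([-np.sin(yaw),np.cos(yaw)]);ex=np.array([ey[1],-ey[0]])
g=cv2.cvtColor(im,cv2.COLOR_BGR2GRAY)
hsv=cv2.cvtColor(im,cv2.COLOR_BGR2HSV)
# stripes
r=g[190:218,234:256];m=(r>140)&(hsv[190:218,234:256,1]<70)
n,l,st,ce=cv2.connectedComponentsWithStats(m.astype(np.uint8))
for i in range(1,n):
    p=ray(K,W,ce[i]+[234,190],.115)[:2];print("stripe",st[i,4],ce[i]+[234,190],p,(p-o)@ex,(p-o)@ey)
p=ray(K,W,(245.1,206.7),.115)[:2];print("slide",p,(p-o)@ex,(p-o)@ey)
# collar line
r=g[172:192,345:365]; m=r>105
n,l,st,ce=cv2.connectedComponentsWithStats(m.astype(np.uint8))
for i in range(1,n):
    if st[i,1]>13: continue
    pts=np.argwhere(l==i)[:,::-1]+[345,172]
    w=np.array([ray(K,W,q,.107)[:2] for q in pts]);mu=w.mean(0);u,sv,vt=np.linalg.svd(w-mu);print(st[i],"line mid",mu,np.degrees(np.arctan2(vt[0,1],vt[0,0])),sv)
for z in (.105,.107):
    a=ray(K,W,(310+315/7,150+266/7),z);b=ray(K,W,(310+333/7,150+195/7),z);print("collar",a,b,np.degrees(np.arctan2(b[1]-a[1],b[0]-a[0])))
a=ray(K,W,(310+260/7,150+325/7),.124);b=ray(K,W,(310+362/7,150+350/7),.124);print("tip flat",a,b,np.degrees(np.arctan2(b[1]-a[1],b[0]-a[0]))+90,np.linalg.norm(a-b))
for z in (.124,):
    for uv in ((366,373),):pass
    b=ray(K,W,(310+312/7,150+408/7),.124);m=ray(K,W,(310+311/7,150+338/7),.124);print("tip back",b,"flat mid",m,np.linalg.norm(b-m))
c=ray(K,W,(310+298/7,150+305/7),.107);print("collar centre",c)
R_=R.from_quat(s['tcp_rot']).as_matrix();print("tool",R_.round(4).tolist(),s['eef_pos'])
E
```

```text
stripe 9 [236.44444444 190.22222222] [0.59313339 0.18251039] 0.013895826161272457 0.04465965624812793
stripe 129 [245.20930233 209.17054264] [0.57964329 0.17285054] -0.0020992989067888483 0.04024926503696576
stripe 49 [244.91836735 207.20408163] [0.58118927 0.17339603] -0.0004600480073025379 0.040227661542999844
slide [0.58163625 0.17334003] -5.9856810268504186e-05 0.040020835301182035
[ 8  6  6 10 44] line mid [0.62096442 0.09308057] -179.4845087663425 [0.01482099 0.00678813]
collar [0.61614771 0.09201525 0.105     ] [0.62469031 0.0924452  0.105     ] 2.8812708064525188
collar [0.61659081 0.09238458 0.107     ] [0.62506997 0.09281133 0.107     ] 2.881270806452513
tip flat [0.61254844 0.09936283 0.124     ] [0.6126626  0.08789535 0.124     ] 0.5703632547664768 0.01146804814551138
tip back [0.60496    0.09122395 0.124     ] flat mid [0.61255149 0.09362206 0.124     ] 0.00796125776237698
collar centre [0.6116598  0.09293714 0.107     ]
tool [[-0.0, 0.967, 0.2547], [-0.0004, 0.2547, -0.967], [-1.0, -0.0001, 0.0004]] [0.60431649 0.12341256 0.24532517]
```

{"name": "move_arm", "arguments": {"commands": [0, -0.08, -1, -1, 0, -0.08, -1, -0.1, 0.5, 0, -0.19, 0, 1, 0, 0, 0, 1, 0, 0, 0, 1, 0, 0, 0, 0.5, 0, 0, 0, 0, 0, 0, 0], "jaw": 34}}

```text
time: 6.18
eef_pos: [0.5838, 0.1734, 0.1439]
tcp_rot: [0.404, 0.58, -0.405, 0.579]
contact_force: [-0.2, -0.2, 0.4]
opening: 0.403
```

```bash
python3 - <<'E'
from h import *
s,im=snap("wrist","w3.png"); print(s['time'],s['eef_pos'],s['contact_force'],s['opening'])
E
```

```text
6.175 [0.58379924 0.17335598 0.14386487] [-0.24325775 -0.23879027  0.35855916] 0.4029789291289948
```

View pics/w3.png

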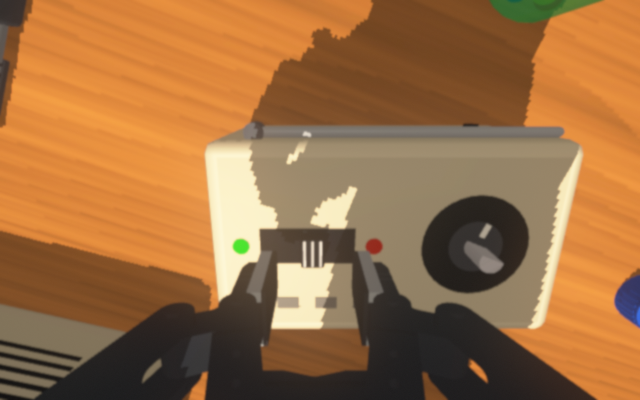

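```bash
python3 - <<'E'
from h import *
s=ctrl.get_state();K,W=cam("wrist",s)
print("slide",ray(K,W,(313,254),.115), "disc",ray(K,W,(475.5,244),.105))
Rm=R.from_quat(s['tcp_rot']).as_matrix();d=ray(K,W,(313,254),.115)-s['eef_pos'];print((Rm.T@d)/.025)
for x in (0,.014): print(proj(K,W,s['eef_pos']+Rm@[x,0,0]))
E
```

```text
slide [0.58228498 0.17304523 0.115     ] disc [0.61317828 0.09217074 0.105     ]
[ 1.20859897 -0.09325111 -0.01049047]
[313.33171123 280.25730266]
[313.42583798 264.75623979]
```

{"name": "move_arm", "arguments": {"commands": [0.5, -0.09, 0, 0, 0.38, 0, 0, 0, 0, 0, 0, 0], "jaw": 34}}

```text
time: 6.6
eef_pos: [0.5814, 0.1732, 0.1221]
tcp_rot: [0.404, 0.581, -0.405, 0.579]
contact_force: [0.9, -0.9, 0.6]
opening: 0.396
```

{"name": "move_arm", "arguments": {"commands": [0, 0, 0, 0, 0, 0, 0, 0, 0, 0, 0, 0, 0, 0, 0, 0, 0, 0, 0, 0], "jaw": 6, "force": 20}}

```text
time: 7.22
eef_pos: [0.5824, 0.1734, 0.1237]
tcp_rot: [0.405, 0.58, -0.404, 0.58]
contact_force: [-0.8, 0.8, 0.5]
opening: 0.128
```

{"name": "move_arm", "arguments": {"commands": [0, 0, -0.2, 0, 0, 0, -0.2, 0, 0, 0, -0.12, 0, 0, 0, 0, 0]}}

```text
time: 7.72
eef_pos: [0.5778, 0.1861, 0.1237]
tcp_rot: [0.405, 0.58, -0.404, 0.58]
contact_force: [-0.1, 0.6, 3.4]
opening: 0.129
```

```bash
python3 - <<'E'
from h import *
s,im=snap("wrist","w4.png"); print(s['time'],s['eef_pos'],s['contact_force'],s['opening'])
E
```

```text
7.725 [0.57778492 0.18607746 0.12366839] [-0.06759217  0.55253077  3.35618776] 0.12914026589839547
```

View pics/w4.png

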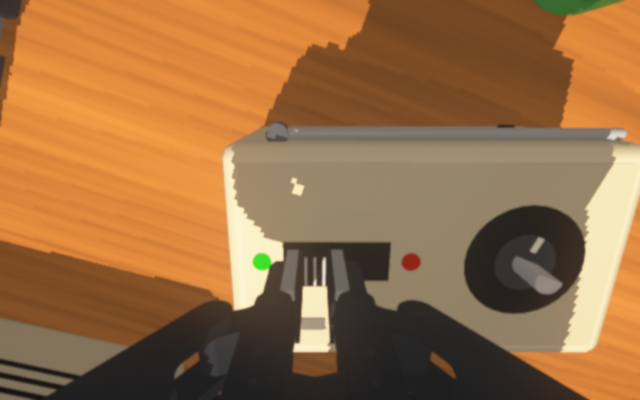

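{"name": "move_arm", "arguments": {"commands": [-0.03, 0, -0.06, 0, 0, 0, -0.06, 0, 0, 0, 0, 0]}}

```text
time: 8.15
eef_pos: [0.5774, 0.187, 0.1237]
tcp_rot: [0.404, 0.579, -0.405, 0.581]
contact_force: [3.4, -5.2, -1.0]
opening: 0.134
```

{"name": "move_arm", "arguments": {"commands": [0, 0, -0.06, 0, 0, 0, -0.06, 0, 0, 0, 0, 0]}}

```text
time: 8.52
eef_pos: [0.5773, 0.1873, 0.1237]
tcp_rot: [0.403, 0.578, -0.406, 0.583]
contact_force: [5.5, -11.8, -1.7]
opening: 0.131
```

{"name": "move_arm", "arguments": {"commands": [0, 0, 0.1, 0, 0, 0, 0, 0]}}

```text
time: 8.78
eef_pos: [0.5774, 0.187, 0.1237]
tcp_rot: [0.404, 0.579, -0.405, 0.581]
contact_force: [3.7, -6.2, -1.8]
opening: 0.131
```

{"name": "move_arm", "arguments": {"commands": [0, 0, 0, 0, 0, 0, 0, 0, 0, 0, 0, 0, -0.5, 0, 0, 0, -1, 0, 0, 0, -1, 0, 0, 0], "jaw": 34}}

```text
time: 9.52
eef_pos: [0.5766, 0.189, 0.1881]
tcp_rot: [0.405, 0.58, -0.404, 0.58]
contact_force: [0.1, 0.4, -0.1]
opening: 0.4
```

```bash
python3 - <<'E'
from h import *
s,im=snap("wrist","w5.png"); np.save("s5.npy",s,allow_pickle=True);print(s['time'],s['eef_pos'],s['contact_force'],s['opening'])
E
```

```text
9.525 [0.5765654  0.18904441 0.18813077] [ 0.12843754  0.42537786 -0.07002813] 0.39954095571183557
```

View pics/w5.png

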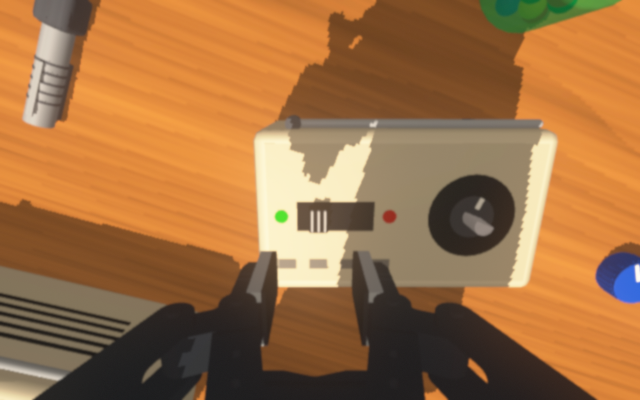

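```bash
python3 - <<'E'
from h import *
s=np.load("s5.npy",allow_pickle=True).item();K,W=cam("wrist",s)
im=cv2.imread("pics/w5.png")
cv2.imwrite("pics/w5a.png",cv2.resize(im[195:240,270:400],None,fx=6,fy=6,interpolation=cv2.INTER_CUBIC))
hsv=cv2.cvtColor(im,cv2.COLOR_BGR2HSV).astype(int);H,S,V=hsv[...,0],hsv[...,1],hsv[...,2]
roi=np.zeros(H.shape,bool);roi[195:240,270:400]=1;P={}
for nm,m in(("red",((H<6)|(H>174))&(S>150)&(V>80)),("green",(H>45)&(H<80)&(S>120))):
    n,l,st,ce=cv2.connectedComponentsWithStats((m&roi).astype(np.uint8));i=1+st[1:,4].argmax();P[nm]=ray(K,W,ce[i],.105);print(nm,ce[i],P[nm])
d=P["green"]-P["red"];y=d/np.linalg.norm(d);o=(P["green"]+P["red"])/2-y*.043
print(np.linalg.norm(d),"yaw",np.degrees(np.arctan2(-d[0],d[1])),"shaft",o-y*.045,"o",o)
r=im[205:238,305:333];m=(V[205:238,305:333]>150)&(S[205:238,305:333]<70)
n,l,st,ce=cv2.connectedComponentsWithStats(m.astype(np.uint8))
for i in range(1,n): print(st[i],ce[i]+[305,205],(ray(K,W,ce[i]+[305,205],.115)-o)@y)
g=cv2.cvtColor(im,cv2.COLOR_BGR2GRAY)
m=(g<75);roi[:]=0;roi[165:265,420:525]=1
n,l,st,ce=cv2.connectedComponentsWithStats((m&roi).astype(np.uint8));i=1+st[1:,4].argmax()
cs,_=cv2.findContours((l==i).astype(np.uint8),cv2.RETR_EXTERNAL,cv2.CHAIN_APPROX_NONE);h=cv2.convexHull(max(cs,key=len));e=cv2.fitEllipse(h);print(st[i],e,ray(K,W,e[0],.105))
E
```

```text
red [389.24770642 216.21100917] [0.59303989 0.1427086  0.105     ]
green [280.95867769 216.21487603] [0.56861927 0.20887389 0.105     ]
0.07052809170219557 yaw 20.258350720243783 shaft [0.61129992 0.09323485 0.105     ] o [0.59571849 0.13545119 0.105     ]
[  0   6  28  27 376] [318.19148936 226.6143617 ] 0.05410530036810497
[ 429  175   85   81 4822] ((470.98199462890625, 214.78318786621094), (76.73573303222656, 88.77374267578125), 58.35011291503906) [0.61234487 0.09323744 0.105     ]
```

View pics/w5a.png

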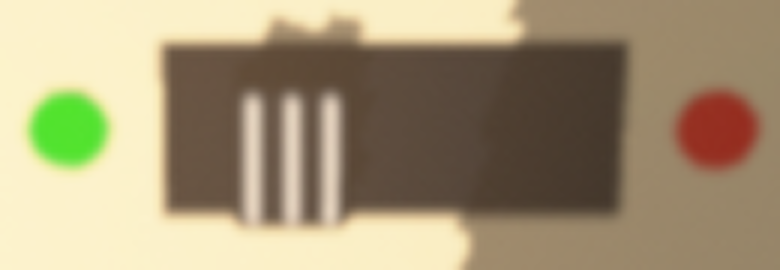

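{"name": "move_arm", "arguments": {"commands": [0, -0.362, 0.963, 0, 0, -0.362, 0.963, 0, 0, -0.362, 0.963, 0, 0, -0.362, 0.963, 0, 0, -0.362, 0.963, 0, 0, -0.362, 0.963, 0, 0, -0.362, 0.963, 0, 0, -0.362, 0.963, 0, 0, -0.362, 0.963, 0, 0, -0.362, 0.963, 0, 0.5, -0.362, 0.963, 0, 0.6, -0.362, 0.963, 0, 0.6, -0.362, 0.963, 0, 0.6, -0.362, 0.963, 0, 0.6, -0.362, 0.963, 0, 0.6, -0.362, 0.963, 0, 0, 0, 0, 0, 0, 0, 0, 0], "jaw": 62}}

```text
time: 11.82
eef_pos: [0.5739, -0.2225, 0.0993]
tcp_rot: [0.405, 0.58, -0.404, 0.58]
contact_force: [-0.3, 1.2, 0.4]
opening: 0.725
```

```bash
python3 - <<'E'
from h import *
s,im=snap("wrist","w6.png"); np.save("s6.npy",s,allow_pickle=True);print(s['time'],s['eef_pos'],s['contact_force'],s['opening'],s['qpos'])
E
```

```text
11.825 [ 0.57392559 -0.22253244  0.09929477] [-0.33902069  1.21543202  0.4461568 ] 0.7249214702078147 [-5.34700708e-01  3.14054838e-01  1.82834593e+00  4.61912795e-04
  9.99114195e-01  6.83254115e-01]
```

View pics/w6.png

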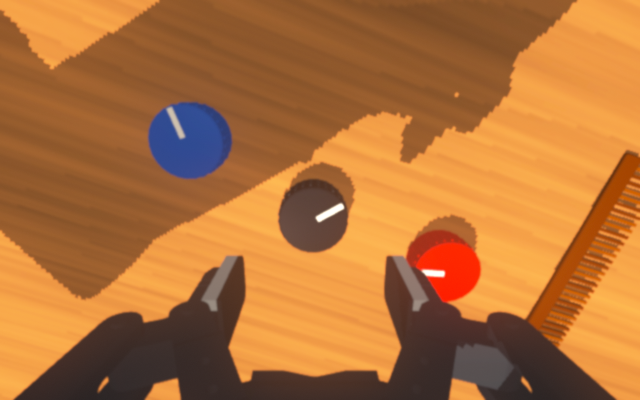

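```bash
python3 - <<'E'
from h import *
s=np.load("s6.npy",allow_pickle=True).item();K,W=cam("wrist",s)
im=cv2.imread("pics/w6.png")
x0,y0=270,165;c=im[y0:y0+95,x0:x0+90]
cv2.imwrite("pics/w6k.png",cv2.resize(c,None,fx=6,fy=6,interpolation=cv2.INTER_CUBIC))
hsv=cv2.cvtColor(c,cv2.COLOR_BGR2HSV)
wh=((hsv[...,2]>150)&(hsv[...,1]<90)).astype(np.uint8)
n,l,st,ce=cv2.connectedComponentsWithStats(wh);i=1+st[1:,4].argmax()
pts=np.argwhere(l==i)[:,::-1].astype(float)+[x0,y0]
w=np.array([ray(K,W,q,.024)[:2] for q in pts]);mu=w.mean(0);u,sv,vt=np.linalg.svd(w-mu);print("mid",mu,"dir",np.degrees(np.arctan2(vt[0,1],vt[0,0])),(w-mu)@vt[0][:,None].min()if 0 else ((w-mu)@vt[0]).min(),((w-mu)@vt[0]).max())
Rm=R.from_quat(s['tcp_rot']).as_matrix()
for nm,p in(("red",(447,271)),("blue",(190,139))): print(nm,ray(K,W,p,.024))
E
```

```text
mid [ 0.5818394  -0.23005638] dir 140.14820963847967 -0.009609164522333985 0.009726509549531828
red [ 0.57042836 -0.31752534  0.024     ]
blue [ 0.59583388 -0.13717839  0.024     ]
```

View pics/w6k.png

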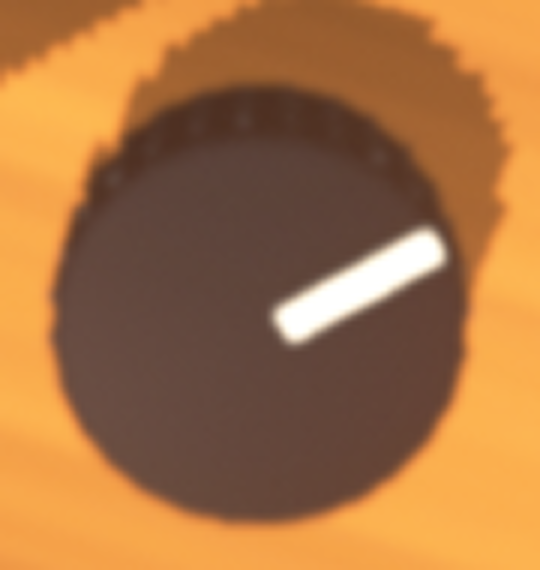

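```bash
python3 - <<'E'
from h import *
s=np.load("s6.npy",allow_pickle=True).item();K,W=cam("wrist",s)
Rm=R.from_quat(s['tcp_rot']).as_matrix()
p=ray(K,W,(270+261/6,165+329/6),.024);print(p,Rm.T@(p-s['eef_pos'])/.025)
m=np.array([.58184,-.23006]);a=np.radians(-39.85);print(m-.0105*np.array([np.cos(a),np.sin(a)]))
a,b=[ray(K,W,(270+x/6,165+329/6),.024) for x in (55,468)];print("diam",np.linalg.norm(a-b))
E
```

```text
[ 0.57362383 -0.22249195  0.024     ] [ 3.01178801 -0.01182321 -0.00513113]
[ 0.57377889 -0.22333181]
diam 0.04331677416621279
```

{"name": "move_arm", "arguments": {"commands": [1, 0, 0, 0, 1, 0, 0, 0, 0.7, 0, 0, 0, 0.47, 0, 0, 0, 0, 0, 0, 0]}}

```text
time: 12.5
eef_pos: [0.5734, -0.2223, 0.0191]
tcp_rot: [0.404, 0.581, -0.404, 0.58]
contact_force: [-0.0, 0.0, 0.4]
opening: 0.724
```

{"name": "move_arm", "arguments": {"commands": [0, 0, 0, 0, 0, 0, 0, 0, 0, 0, 0, 0, 0, 0, 0, 0, 0, 0, 0, 0], "jaw": 36, "force": 60}}

```text
time: 13.12
eef_pos: [0.5748, -0.2233, 0.0212]
tcp_rot: [0.405, 0.579, -0.404, 0.581]
contact_force: [0.8, 1.0, 6.3]
opening: 0.486
```

```bash
python3 - <<'E'
from h import *
s,im=snap("wrist","w7.png"); np.save("s7.npy",s,allow_pickle=True);print(s['time'],s['eef_pos'],s['contact_force'],s['opening'])
E
```

```text
13.125 [ 0.57475517 -0.2232582   0.02123405] [0.84753712 1.00390712 6.26994703] 0.4864516825430523
```

View pics/w7.png

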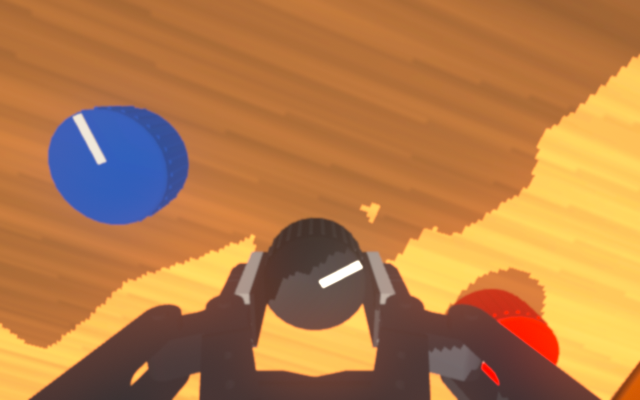

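```bash
python3 - <<'E'
from h import *
s=np.load("s7.npy",allow_pickle=True).item();K,W=cam("wrist",s)
im=cv2.imread("pics/w7.png")
x0,y0=255,205;c=im[y0:y0+130,x0:x0+125]
cv2.imwrite("pics/w7k.png",cv2.resize(c,None,fx=4,fy=4,interpolation=cv2.INTER_CUBIC))
hsv=cv2.cvtColor(c,cv2.COLOR_BGR2HSV)
wh=((hsv[...,2]>190)&(hsv[...,1]<60)).astype(np.uint8)
n,l,st,ce=cv2.connectedComponentsWithStats(wh)
Rm=R.from_quat(s['tcp_rot']).as_matrix()
for i in range(1,n):
    if st[i,4]<60: continue
    pts=np.argwhere(l==i)[:,::-1].astype(float)+[x0,y0]
    w=np.array([ray(K,W,q,.024)[:2] for q in pts]);mu=w.mean(0);u,sv,vt=np.linalg.svd(w-mu);v=vt[0]*np.sign(vt[0,0]);t=(w-mu)@v
    print(st[i],mu,np.degrees(np.arctan2(v[1],v[0])),t.min(),t.max(),"centre",mu-.0105*v, "tool mm",1e3*Rm.T@(np.r_[mu-.0105*v,.024]-s['eef_pos']))
E
```

```text
[ 64  55  44  28 448] [ 0.582771   -0.23202496] -39.340743540584995 -0.009584347373552887 0.009447206912603002 centre [ 0.57465041 -0.22536868] tool mm [-2.76367495 -0.82273226  1.94956914]
```

View pics/w7k.png

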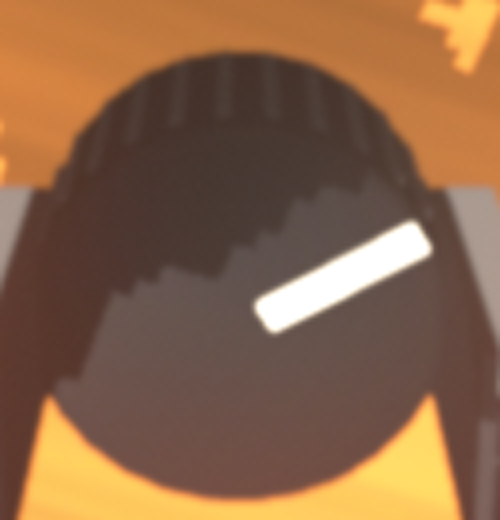

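{"name": "move_arm", "arguments": {"commands": [-0.4, 0, 0, 0, -0.8, 0, 0, 0, -1, 0, 0, -0.2, -1, 0, 0, -1, -1, 0, 0, -1, -1, 0, 0, -1, 0, 0, 0, 0]}}

```text
time: 14.05
eef_pos: [0.5752, -0.2236, 0.1534]
tcp_rot: [0.32, 0.628, -0.32, 0.633]
contact_force: [0.3, -0.1, -0.3]
opening: 0.487
```

```bash
python3 - <<'E'
from h import *
s=np.load("s7.npy",allow_pickle=True).item();K,W=cam("wrist",s)
Rm=R.from_quat(s['tcp_rot']).as_matrix();f=lambda p:1e3*Rm.T@(p-s['eef_pos'])
for uv in ((315.8,282.8),(268,282.8),(364.5,282.8),(315.8,205+497/4),(315.8,205+125/4)): print(f(ray(K,W,uv,.024)))
s,im=snap("wrist","w8.png"); np.save("s8.npy",s,allow_pickle=True);print(s['time'],s['eef_pos'],s['opening'],s['qpos'])
a=R.from_quat(s['tcp_rot']).as_matrix();print(a.round(4))
E
```

```text
[-2.76417152  0.34128884  0.64602904]
[ -2.80130378   0.3465244  -19.0656788 ]
[-2.72632478  0.33595254 20.7370178 ]
[ -2.80210103 -22.23128528   0.68345758]
[-2.72940178 21.03341856  0.61171854]
14.05 [ 0.57520183 -0.22356349  0.15340429] 0.4868403379005401 [-5.34918210e-01  2.46755434e-01  1.80111598e+00 -6.21923601e-05
  1.08736779e+00  4.04843407e-01]
[[ 0.0054  0.8074  0.59  ]
 [-0.0033  0.59   -0.8074]
 [-1.      0.0025  0.0059]]
```

View pics/w8.png

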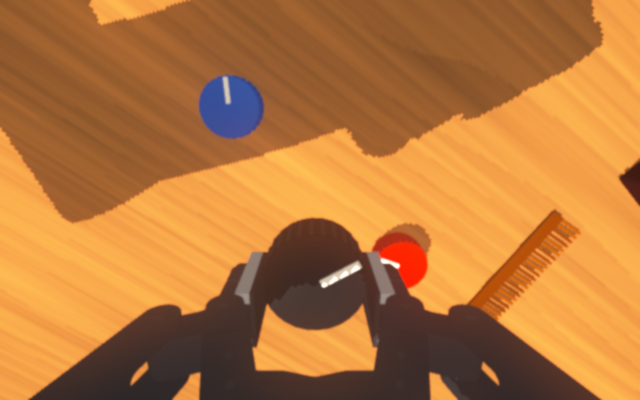

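{"name": "move_arm", "arguments": {"commands": [-0.2, 0, 0, -1, -0.2, 0, 0, -1, -0.2, 0, 0, -1, -0.2, 0, 0, -1, -0.2, 0, 0, -1, 0, 0.908, -0.372, 0, 0, 0.908, -0.372, 0, 0, 0.908, -0.372, 0, 0, 0.908, -0.372, 0, 0, 0.908, -0.372, 0, 0, 0.908, -0.372, 0, 0, 0.908, -0.372, 0, 0, 0.908, -0.372, 0, 0, 0.908, -0.372, 0, 0, 0.908, -0.372, 0, 0, 0.908, -0.372, 0]}}

```text
time: 16.1
eef_pos: [0.603, 0.0476, 0.1732]
tcp_rot: [0.176, 0.686, -0.176, 0.684]
contact_force: [1.1, -0.8, -0.9]
opening: 0.486
```

```bash
python3 - <<'E'
from h import *
s,im=snap("wrist","w9.png"); np.save("s9.npy",s,allow_pickle=True);print(s['time'],s['eef_pos'],s['opening'],s['contact_force'])
a=R.from_quat(s['tcp_rot']).as_matrix();print(a.round(4))
E
```

```text
16.1 [0.60302541 0.04764559 0.17324902] 0.48649437872293677 [ 1.11343002 -0.79859877 -0.93695965]
[[-2.900e-03  4.828e-01  8.757e-01]
 [ 7.000e-04  8.757e-01 -4.828e-01]
 [-1.000e+00 -8.000e-04 -2.900e-03]]
```

View pics/w9.png

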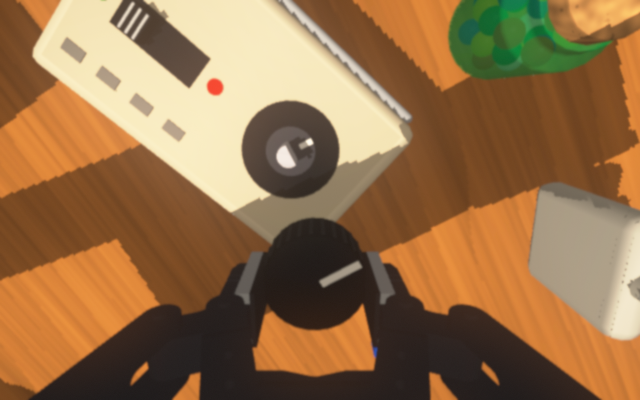

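```bash
python3 - <<'E'
from h import *
im=cv2.imread("pics/w9.png")
cv2.imwrite("pics/w9a.png",cv2.resize(im[95:205,235:345],None,fx=5,fy=5,interpolation=cv2.INTER_CUBIC))
c=im[205:335,255:375];c=np.clip(c.astype(int)*2,0,255).astype(np.uint8)
cv2.imwrite("pics/w9b.png",cv2.resize(c,None,fx=4,fy=4,interpolation=cv2.INTER_CUBIC))
E
```

```text
(no output)
```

View pics/w9a.png

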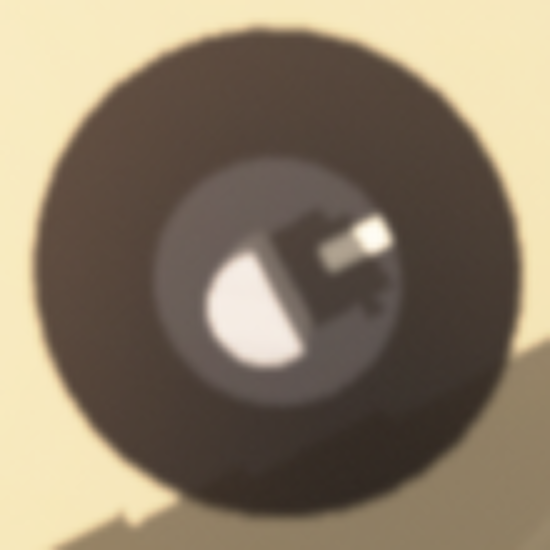

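View pics/w9b.png

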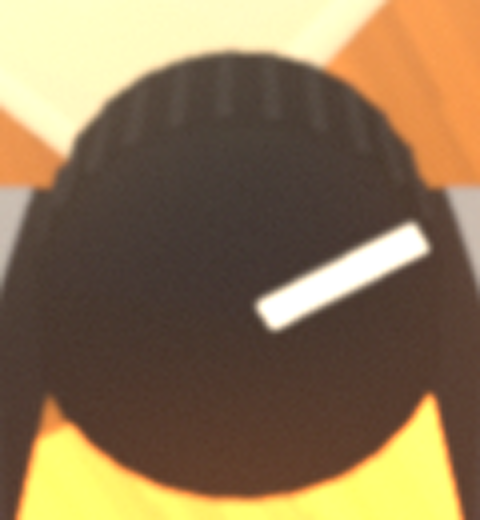

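```bash
python3 - <<'E'
from h import *
s=np.load("s9.npy",allow_pickle=True).item();K,W=cam("wrist",s)
Rm=R.from_quat(s['tcp_rot']).as_matrix();e=s['eef_pos'];f=lambda p:(1e3*Rm.T@(p-e)).round(2)
A=lambda a,b:np.degrees(np.arctan2(b[1]-a[1],b[0]-a[0]))
q=lambda x,y,z:ray(K,W,(235+x/5,95+y/5),z)
tip=q(262.5,310,.124);print("tip",tip,f(tip))
for n,x,y,z in(("collar",278,282,.107),("disc",278,272,.105)): p=q(x,y,z);print(n,p,f(p))
print("flat dir",A(q(304,355,.124),q(248,250,.124))-90, "collar line",A(q(322,262,.107),q(388,225,.107)))
zt=e[2]+.0028
k=lambda x,y:ray(K,W,(255+x/4,205+y/4),zt)
print("knob line",A(k(264,317),k(422,236)))
for x,y in((243,311),(52,311),(437,311),(243,497)): print("knob",f(k(x,y)))
E
```

```text
tip [0.61128942 0.09316015 0.124     ] [ 49.26  43.89 -14.6 ]
collar [0.61181967 0.0932429  0.107     ] [ 66.26  44.23 -14.12]
disc [0.61211625 0.09403691 0.105     ] [ 68.26  45.07 -14.24]
flat dir -1.7774759623056156 collar line 0.20260125630605597
knob line 1.4016843875035168
knob [-2.8   0.52  0.02]
knob [ -2.74   0.46 -19.67]
knob [-2.86  0.58 20.  ]
knob [ -2.78 -22.1    0.06]
```

{"name": "move_arm", "arguments": {"commands": [0, 0.88, -0.288, 0.2, 0, 0.88, -0.288, 0, 0, 0, 0, 0, 0, 0, 0, 0]}}

```text
time: 16.65
eef_pos: [0.6125, 0.0909, 0.174]
tcp_rot: [0.182, 0.684, -0.182, 0.683]
contact_force: [0.3, -0.8, -0.9]
opening: 0.486
```

```bash
python3 - <<'E'
from h import *
s=ctrl.get_state();print(s['time'],s['eef_pos'],s['contact_force'],s['wrist_torque'])
a=R.from_quat(s['tcp_rot']).as_matrix();print(a.round(4)); print((a.T@(np.array([.6114,.0932,.124])-s['eef_pos'])*1e3))
E
```

```text
16.65 [0.61252369 0.09089162 0.1739754 ] [ 0.28170677 -0.77242697 -0.90705755] [-0.01583695  0.01819626  0.05093062]
[[-1.700e-03  4.969e-01  8.678e-01]
 [-3.000e-04  8.678e-01 -4.969e-01]
 [-1.000e+00 -1.100e-03 -1.300e-03]]
[49.97645024  1.50140134 -2.05711246]
```

{"name": "move_arm", "arguments": {"commands": [0, 0.056, -0.08, 0, 0.5, 0, 0, 0, 0.45, 0, 0, 0, 0, 0, 0, 0]}}

```text
time: 17.15
eef_pos: [0.611, 0.0928, 0.1487]
tcp_rot: [0.182, 0.685, -0.182, 0.682]
contact_force: [-0.3, 0.0, -1.1]
opening: 0.485
```

```bash
python3 - <<'E'
from h import *
s=ctrl.get_state();print(s['time'],s['eef_pos'],s['contact_force'],s['wrist_torque'])
a=R.from_quat(s['tcp_rot']).as_matrix(); print((a.T@(np.array([.6114,.0932,.124])-s['eef_pos'])*1e3))
s,im=snap("scene","sc2.png");cv2.imwrite("pics/sc2a.png",cv2.resize(im[150:240,310:410],None,fx=6,fy=6,interpolation=cv2.INTER_CUBIC))
s,im=snap("wrist","w10.png")
E
```

```text
17.15 [0.61095754 0.09280487 0.14874142] [-0.33666039  0.01813894 -1.11855337] [0.02377933 0.05416439 0.01486194]
[24.73942121  0.61218201  0.27536438]
```

View pics/sc2a.png

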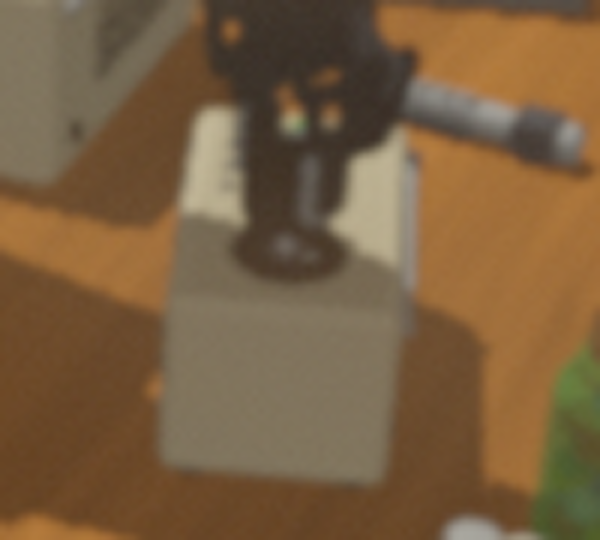

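View pics/w10.png

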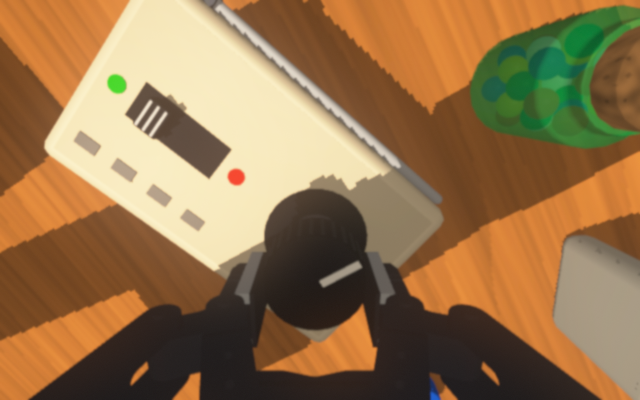

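```bash
python3 - <<'E'
from h import *
s=ctrl.get_state();K,W=cam("wrist",s);im=cv2.imread("pics/w10.png")
hsv=cv2.cvtColor(im,cv2.COLOR_BGR2HSV).astype(int);H,S,V=hsv[...,0],hsv[...,1],hsv[...,2]
P={}
for nm,m,c in(("red",((H<6)|(H>174))&(S>150)&(V>80),(236,177)),("green",(H>45)&(H<80)&(S>120),(117,84))):
    roi=np.zeros(H.shape,bool);roi[c[1]-15:c[1]+15,c[0]-15:c[0]+15]=1
    n,l,st,ce=cv2.connectedComponentsWithStats((m&roi).astype(np.uint8));i=1+st[1:,4].argmax();P[nm]=ray(K,W,ce[i],.105);print(nm,ce[i],P[nm])
d=P["green"]-P["red"];y=d/np.linalg.norm(d);o=(P["green"]+P["red"])/2-y*.043
sh=o-y*.045;print(np.linalg.norm(d),np.degrees(np.arctan2(-d[0],d[1])),sh)
a=R.from_quat(s['tcp_rot']).as_matrix();print((a.T@(sh-s['eef_pos'])*1e3))
E
```

```text
red [235.81967213 176.61748634] [0.59327035 0.14316453 0.105     ]
green [116.28363636  83.50545455] [0.56884164 0.20961446 0.105     ]
0.07079798716764728 20.184731472199207 [0.61142023 0.09379402 0.105     ]
[45.5465933   0.44936067 -0.96766952]
```

{"name": "move_arm", "arguments": {"commands": [0.1, 0.015, 0, 0, 0.1, 0, 0, 0, 0.1, 0, 0, 0, 0, 0, 0, 0]}}

```text
time: 17.75
eef_pos: [0.6123, 0.0934, 0.1433]
tcp_rot: [0.182, 0.684, -0.182, 0.683]
contact_force: [0.4, -0.5, -1.8]
opening: 0.486
```

```bash
cat > st.py <<'E'
from h import *
s=ctrl.get_state();print(s['time'],s['eef_pos'].round(5),'F',s['contact_force'].round(2),'M',s['wrist_torque'].round(3),s['opening'])
a=R.from_quat(s['tcp_rot']).as_matrix(); print('Ftool',(a.T@s['contact_force']).round(2),'to shaft mm',(a.T@(np.array([.6114,.0933,.124])-s['eef_pos'])*1e3).round(2))
E
python3 st.py
```

```text
17.75 [0.61228 0.09341 0.14329] F [ 0.36 -0.51 -1.78] M [ 0.018 -0.008  0.027] 0.48572752372370487
Ftool [ 1.78 -0.26  0.57] to shaft mm [19.29 -0.53 -0.71]
```

{"name": "move_arm", "arguments": {"commands": [0.06, 0, 0, 0, 0.06, 0, 0, 0, 0, 0, 0, 0]}}

```text
time: 18.12
eef_pos: [0.6124, 0.0935, 0.1405]
tcp_rot: [0.182, 0.683, -0.182, 0.683]
contact_force: [0.8, 0.4, -1.1]
opening: 0.485
```

```bash
python3 st.py
```

```text
18.125 [0.61244 0.09348 0.14046] F [ 0.76  0.41 -1.11] M [ 0.16  -0.042  0.017] 0.48463860879725634
Ftool [1.11 0.73 0.45] to shaft mm [16.46 -0.67 -0.81]
```

{"name": "move_arm", "arguments": {"commands": [0.06, 0, 0, 0, 0.06, 0, 0, 0, 0, 0, 0, 0]}}

```text
time: 18.5
eef_pos: [0.6125, 0.0935, 0.1374]
tcp_rot: [0.182, 0.683, -0.182, 0.683]
contact_force: [0.5, 0.6, -1.0]
opening: 0.492
```

```bash
python3 st.py
```

```text
18.5 [0.61246 0.09347 0.13744] F [ 0.51  0.59 -1.02] M [ 0.181 -0.092 -0.019] 0.4916255150850029
Ftool [1.02 0.77 0.15] to shaft mm [13.44 -0.67 -0.83]
```

```bash
python3 - <<'E'
from h import *
s,im=snap("wrist","w11.png")
s,im=snap("scene","sc3.png");cv2.imwrite("pics/sc3a.png",cv2.resize(im[150:240,310:410],None,fx=6,fy=6,interpolation=cv2.INTER_CUBIC))
E
```

```text
(no output)
```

View pics/w11.png

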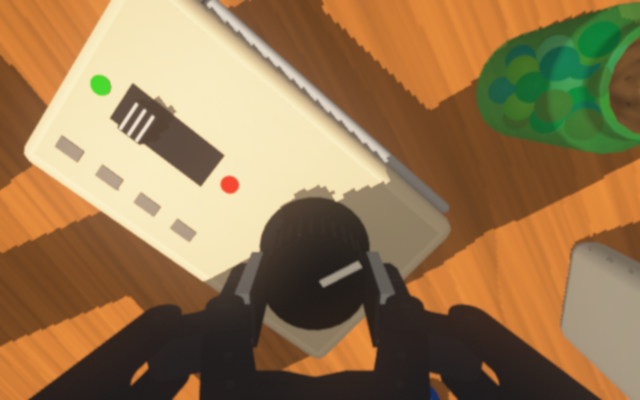

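View pics/sc3a.png

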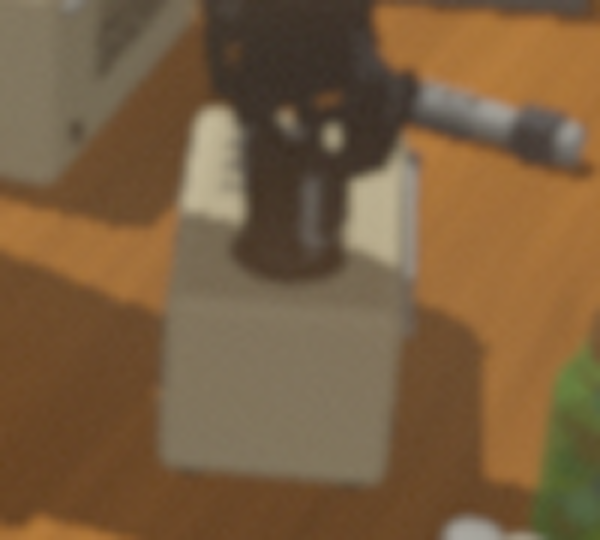

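Knob (line at ~(340,274)) sits in the same place in the hand, and the shaft is entering with no axial force. Continuing.

{"name": "move_arm", "arguments": {"commands": [0.06, 0, 0, 0, 0.06, 0, 0, 0, 0, 0, 0, 0]}}

```text
time: 18.98
eef_pos: [0.6125, 0.0935, 0.1345]
tcp_rot: [0.182, 0.683, -0.182, 0.683]
contact_force: [1.2, 1.5, -1.8]
opening: 0.484
```

```bash
python3 st.py
```

```text
18.975 [0.61245 0.09348 0.13447] F [ 1.19  1.49 -1.76] M [ 0.282 -0.017 -0.009] 0.4839473371869804
Ftool [1.76 1.88 0.3 ] to shaft mm [10.47 -0.68 -0.83]
```

{"name": "move_arm", "arguments": {"commands": [0.06, 0, 0, 0, 0.06, 0, 0, 0, 0, 0, 0, 0]}}

```text
time: 19.35
eef_pos: [0.6125, 0.0935, 0.1318]
tcp_rot: [0.182, 0.683, -0.182, 0.683]
contact_force: [-0.2, 2.7, 1.2]
opening: 0.486
```

```bash
python3 st.py
```

```text
19.35 [0.61254 0.09347 0.13183] F [-0.18  2.67  1.22] M [0.378 0.098 0.018] 0.48618881226272803
Ftool [-1.22  2.23 -1.48] to shaft mm [ 7.83 -0.71 -0.91]
```

{"name": "move_arm", "arguments": {"commands": [0.05, 0, 0, 0, 0.05, 0, 0, 0, 0, 0, 0, 0]}}

```text
time: 19.73
eef_pos: [0.6126, 0.0935, 0.1294]
tcp_rot: [0.182, 0.683, -0.182, 0.683]
contact_force: [-1.1, 2.2, 3.7]
opening: 0.49
```

```bash
python3 st.py
```

```text
19.725 [0.61255 0.09346 0.12935] F [-1.14  2.2   3.7 ] M [ 0.423  0.237 -0.019] 0.4897422486698985
Ftool [-3.7   1.35 -2.08] to shaft mm [ 5.35 -0.71 -0.92]
```

{"name": "move_arm", "arguments": {"commands": [0.05, 0, 0, 0, 0.05, 0, 0, 0, 0, 0, 0, 0]}}

```text
time: 20.1
eef_pos: [0.6126, 0.0935, 0.128]
tcp_rot: [0.182, 0.683, -0.182, 0.683]
contact_force: [-4.0, 2.7, 8.6]
opening: 0.49
```

```bash
python3 st.py
```

```text
20.1 [0.61265 0.09347 0.12804] F [-4.04  2.71  8.58] M [ 0.51   0.623 -0.002] 0.4898822778405982
Ftool [-8.58  0.35 -4.85] to shaft mm [ 4.04 -0.77 -1.  ]
```

{"name": "move_arm", "arguments": {"commands": [0.06, 0, 0, 0, 0, 0, 0, 0, 0, 0, 0, 0]}}

```text
time: 20.48
eef_pos: [0.6128, 0.0935, 0.1279]
tcp_rot: [0.182, 0.683, -0.182, 0.683]
contact_force: [-6.0, 1.6, 12.9]
opening: 0.489
```

```bash
python3 st.py;  python3 - <<'E'
from h import *
s,im=snap("wrist","w12.png");s,im=snap("scene","sc4.png");cv2.imwrite("pics/sc4a.png",cv2.resize(im[130:260,290:430],None,fx=5,fy=4.6,interpolation=cv2.INTER_CUBIC))
E
```

```text
20.475 [0.61276 0.09348 0.12791] F [-5.97  1.64 12.9 ] M [ 0.396  0.993 -0.021] 0.4894069839515793
Ftool [-12.9   -1.54  -6.  ] to shaft mm [ 3.91 -0.83 -1.09]
```

View pics/w12.png

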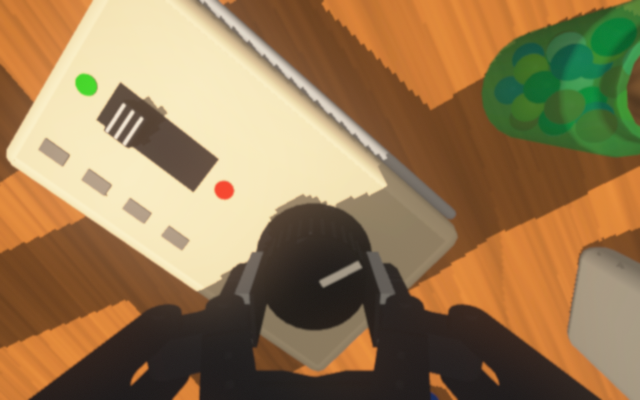

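View pics/sc4a.png

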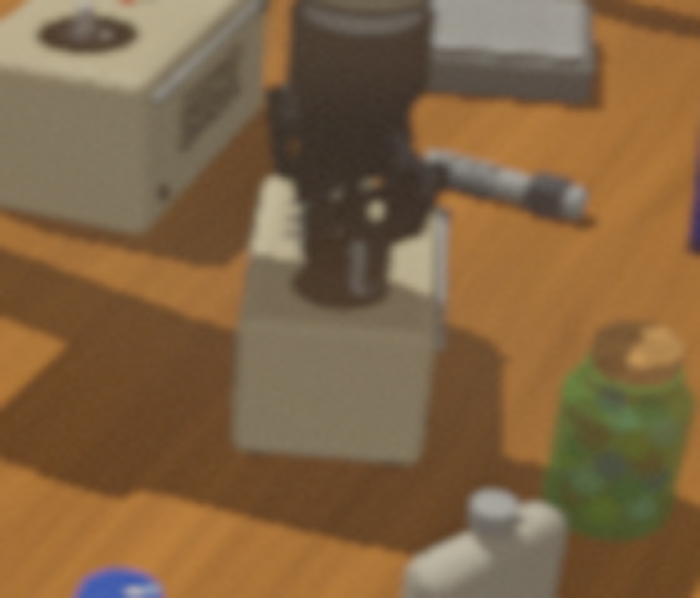

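{"name": "move_arm", "arguments": {"commands": [0, 0, 0, 0, 0, 0, 0, 0, 0, 0, 0, 0, 0, 0, 0, 0]}}

```text
time: 21.08
eef_pos: [0.6128, 0.0935, 0.1279]
tcp_rot: [0.182, 0.683, -0.182, 0.683]
contact_force: [-6.7, 2.0, 13.4]
opening: 0.488
```

```bash
python3 st.py;  python3 - <<'E'
from plant import ctrl
print(ctrl.sign_off())
E
```

```text
21.075 [0.61276 0.09346 0.1279 ] F [-6.74  2.04 13.43] M [ 0.41   0.977 -0.015] 0.48757990232048054
Ftool [-13.43  -1.58  -6.87] to shaft mm [ 3.9  -0.81 -1.1 ]
the job is handed in; nothing more can be done
None
```

The radio is reset and handed in at 21.1 s, with the gripper still holding the knob pressed in; the hand-in gave no verdict.

- **Power switch:** I gripped the slide and pulled it to the green-dot end until it hit the stop with about 13 N of resistance. A later picture put it at radio y ≈ 54.1 mm; the end stop should be at 54.
- **Knob:** I picked up the black knob and turned it about 40° to match the shaft. I measured the knob's line at about 1.4° and then corrected it by 1°. The shaft's flat read between −1.8° and 2.9° depending on the view. It slid onto the shaft with almost no axial force.
- **Press:** The last reading was steady at about 13 N downward, against the 5.3 N the spring needs when fully in. Allowing for where it sits in the grip, the knob's underside is about 106.7 mm up; 107 mm is expected when fully pressed. The knob had not visibly slipped or turned in the grip.

**Disagreements:** The measured tool position ended about 1 mm off the camera's estimate of the shaft centre. About 7 N of sideways force and 1 N m at the wrist remain, probably from this.

I did not touch the jar, flask, flashlight, comb or the look-alikes. I did not measure their positions again at the end.

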